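# Close the pump's filler cap and give it a priming stroke

### The arm

A 6-joint arm with a two-finger parallel gripper is mounted at the origin on the work surface. World frame = base frame: x ahead of the robot, y to its left, z up, the work surface at z = 0. Lengths are in mm, angles in rad, forces in N, time in s.
With the tool pointing down it reaches from about 275 to 975 mm from the base axis. Payload 8.4 kg.
Tool frame: the origin (TCP) lies at the very end of the fingers, on their centre line; the grasp point (between the pads) lies 19 mm behind it; z points along the fingers, y is the line along which they close (so a half turn about z gives the same grasp; the last joint's range is limited). The gripper opens to 92 mm and grips with 3 to 60 N. Pads are 20 mm wide; open, the fingers measure 128 mm over their backs; the gripper's body (75 mm by 189 mm) begins 69 mm behind the grasp point.
Start: joints at [1.207, 0.353, 1.633, -0, 1.155, -0.002], TCP at [221.223, 584.541, 214.583] pointing down, gripper open.
Joint ranges: [-2.63, 2.63], [-0.92, 2.1], [0.06, 2.66], [-1.3, 4.44], [0, 2.69], [-3.02, 3.02]. Speed limits (rad/s): [2.22, 2.22, 2.79, 3.14, 3.14, 3.14].

### API

Orientations are given as a unit quaternion [x, y, z, w].
In Python, from workcell import manip gives the robot as it stands. The module is installed in compiled form; this text tells all that it offers.
- The arm moves only by the tool arm_command, never from a script. Its argument "series" is a list of rows, each a list of 2 entries, a list of its own where there are three numbers: the shift along the tool's x, y, z in mm, then the turn, a rotation vector about the tool's x, y, z in rad. In form: [[[x, y, z], [ax, ay, az]], ...]. A call has 1 to 10 rows; each row is the pose to reach, as a shift and turn from the pose commanded when the call began, along the tool's axes at that moment; what a row does not reach only later rows make up. A row lasts 1/10 s, in which the tool goes at most 50 mm and 8.59 degrees, less where a joint would pass 70% of its speed; a pose out of reach is approached as far as the arm can. A call with a gripper value outside its range is refused whole. "grip" is the opening, from -1 (shut) to 1 (fully open), set as the call begins (left out, the last holds). The fingers move at their own pace and stop on an object; the grip force is fixed at half the most. Time passes only in rows, so rows that repeat a pose let the fingers close. It gives the time, the measured TCP pose, the force, the opening and the grip force at its end, in the units of the state.
- manip.sense(): the state, without advancing time (a new reading comes with each control period).
- manip.snapshot(name): name is "scene" or "top" or "wrist"; returns the picture (400x640x3 uint8, red, green, blue); there is no depth.
- manip.get_calibration(name): a dict with "intrinsics" (3x3 intrinsics, pixels), "R" (3x3) and "t" (3): a world point X has camera coordinates R X + t. Camera axes: x right, y down, z forward; pixel columns grow to the right and rows downward; lengths in mm; the calibration is good to about 2 mm. A picture is of the moment at which its call begins: read the wrist's pose just before it. get_calibration takes no time and is no camera call; for the wrist camera it gives the pose at the moment of the call.
- manip.sign_off(): hands the job in; it is judged then, once.
The state is a dict: "t": time; "joint_pos": joint angles; "dq": joint speeds; "joint_torque": joint torques, N m; "tcp_pos": TCP position; "eef_rot": TCP orientation; "ft_force": force on the tool from outside, world axes, zero at the start; "moment": the same for the moment, N m; "width": opening from 0.0 (shut) to 1.0 (fully open); "gripper_force": force on a finger pad.
Only numpy, scipy, OpenCV 4.12 (cv2) and the standard library are available. Lean on these libraries where they do the work, as an engineer would, in place of code of your own. Each camera call takes 0.05 s, during which the arm holds its last target. There are 200 camera calls.

### The job

The brass filler cap of the bench pump's oil tank has been left several millimetres unscrewed: screw it clockwise until it is fully home and will turn no further. Only then press the pump's red pedal right down to its stop, hold it there for about a second, and let it come back up. Leave the valve, the brush pot and the carton of fittings where they are.

Things in the scene. Friction and masses are not known exactly. Their poses are not given: they have to be found in the camera images.
- neck: dark steel filler neck on the green oil tank (tank 130 x 116 mm, top 95 mm above the bench; fixed). Origin: centre of its sealing face, 117 mm above the bench. Its z axis is the cap's screw axis, leaning 20 degrees (0.35 rad) from vertical towards the tank's front, the robot's side. A red band on the neck, 55 mm across, shows under the cap until it is home
- cap_grip (a point): point to grip on the brass screw cap: on the screw axis, mid-wing, 8 mm under the wing's top and 38 mm above the cap's underside. The cap is a disc 64 mm across, 16 mm thick; the wing stands on it, 60 mm long (along x), 16 mm thick (along y), 30 mm tall (along z, the screw axis). Fully home, this point lies 38 mm up the neck's z axis
- cap_seat (a point): centre of the cap's underside; axes as cap_grip. Clockwise seen from above closes the cap and lowers it along the axis 1.6 mm per rad (10 mm per turn). It starts 2 to 3.4 rad short of its hard stop and is captive on its thread; turning takes about 0.12 N m. Home, the underside meets the neck's sealing face and it turns no further; no mark tells the wing's final angle
- pedal_base: steel base plate of the pedal, 200 x 110 x 10 mm, fixed to the bench; origin: centre of its underside, x axis away from the robot along the pedal. A rubber bumper under the pedal is its stop
- pedal_tread (a point): middle of the place to press on the top face of the red pedal plate (160 x 80 x 10 mm, black rubber ribs), 125 mm from its hinge and 30 mm from its free end, which points to the robot and is the raised end. At rest it is about 92 mm above the bench, at the stop 55 mm
- pedal_hinge (a point): centre of the pedal's hinge pin, 50 mm above the bench, at the pedal's far end (+x of the base); the pin lies along y of the base
- pedal (a joint): angle of the pedal: 0 up at rest, 0.30 rad fully down on its stop; a spring returns it; about 8 N on the tread starts it, about 16 N holds it at the stop
- valve: bystander: black cast valve with two fork arms and a brass side spigot, 140 mm tall, foot 72 mm across, standing upright; origin at the centre of its foot
- pot: bystander: yellow pot 80 mm across and 75 mm tall with a brush handle leaning out of it up to 155 mm; origin at the centre of its base
- carton: bystander: open cardboard carton of brass fittings, 100 x 85 x 60 mm; origin at the centre of its base
There are look-alikes about, which are no part of the job. Several things look just like the pedal_base: the one meant starts farthest to the robot's left. Leave any white look-alike of the part that bears neck alone.

How it is judged (in metres and radians):
On the way, in this order (a step that is already met when the one before it is completed fails the run):
1. the cap is screwed fully home (its underside within 0.4 mm of the sealing face) (z of cap_grip in the frame of neck below 0.0384 m), for 0.2 s.
2. with the cap home, the pedal is pressed down to its stop (beyond 0.27 rad) and held 0.4 s (value of joint pedal above 0.27 rad and z of cap_grip in the frame of neck below 0.0384 m), for 0.4 s.
At the end, for the whole second after the job is handed in: The cap is fully home (underside within 0.4 mm of the sealing face), the pedal is back up (below 0.04 rad), and valve, pot and carton stand upright within 30 mm of where they were (z of cap_grip in the frame of neck below 0.0384 m and value of joint pedal below 0.04 rad and distance of each of valve, pot, carton from where it was at the start of the episode below 0.03 m and angle between each of valve, pot, carton's own z axis and vertical below 0.2 rad); the robot touches nothing.
It fails at once if the pedal is pressed (beyond 0.1 rad) while the cap is still more than 1 mm from home (value of joint pedal above 0.1 rad and z of cap_grip in the frame of neck above 0.039 m).
It fails at once if a bystander (valve, pot or carton) is pushed more than 30 mm away or tipped over (distance of any of valve, pot, carton from where it was at the start of the episode above 0.03 m or angle between any of valve, pot, carton's own z axis and vertical above 0.5 rad).
It also fails if it takes over 72 s, if anything falls off the work surface, if the arm or the gripper's body presses on something with over 40 N, if the wrist force passes 120 N, or if a joint passes its speed limit or range.

## Working session

There is one attempt and no reset: what is moved stays moved. The work goes in short steps, Python scripts to look and compute and a tool call to move; the robot and the scene stay as the last step left them, time stands still between calls to the robot, and variables do not carry over. Pictures are saved under pics/ and viewed, at most 10 in all, crops included, and the job is handed in when it is done.

Besides the shell and the picture viewer there is one more tool, called after "Emit:" by a JSON object that holds its "method" and its "body", one argument or row to a line. arm_command: Moves the arm, as the interface text tells. Its arguments: {"type":"object","properties":{"series":{"type":"array","items":{"type":"array"}},"grip":{"type":"number"}},"required":["series"]}

```bash
mkdir -p pics; python3 - <<'E'
from workcell import manip
import cv2,numpy as np
for n in("scene","top"):
    cv2.imwrite(f"pics/{n}0.png",manip.snapshot(n)[:,:,::-1])
    c=manip.get_calibration(n);print(n,np.round(c["intrinsics"],1).tolist(),(-c["R"].T@c["t"]).round(0),c["R"].round(3).tolist())
print(manip.sense())
E
```

```text
scene [[403.3, 0.0, 319.7], [0.0, 403.3, 194.7], [0.0, 0.0, 1.0]] [1134. -124. 1043.] [[0.187, 0.982, 0.003], [0.842, -0.159, -0.516], [-0.507, 0.099, -0.856]]
top [[381.4, 0.0, 315.0], [0.0, 381.4, 207.7], [0.0, 0.0, 1.0]] [ 493.   -3. 1166.] [[0.005, -1.0, 0.001], [-0.999, -0.005, -0.045], [0.045, -0.001, -0.999]]
{'t': 0.1, 'joint_pos': array([ 1.20659247e+00,  3.53584289e-01,  1.63405150e+00, -1.53190366e-05,
        1.15522799e+00, -2.38496057e-03]), 'dq': array([-0.00251439, -0.00151897, -0.00124227, -0.00161108, -0.00011987,
       -0.00124273]), 'joint_torque': array([-6.60827554e-04, -5.94911599e+01, -3.34927976e+01,  6.98813656e-02,
        1.84549898e-02, -5.34184460e-05]), 'tcp_pos': array([221.0692804 , 584.11169101, 213.93894432]), 'eef_rot': array([ 1.79921172e-01,  9.83680826e-01, -6.26192532e-04, -1.08955510e-04]), 'ft_force': array([-0.39039844, -0.22358576, -0.25686663]), 'moment': array([-0.04389822, -0.02035947,  0.0108951 ]), 'gripper_force': 0.0, 'width': 1.0004613448549626}
```

View pics/scene0.png

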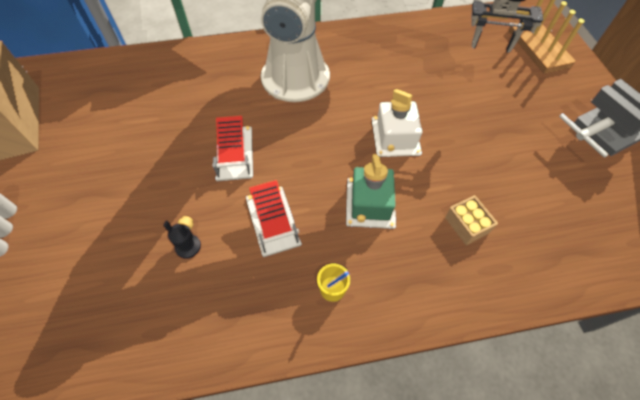

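View pics/top0.png

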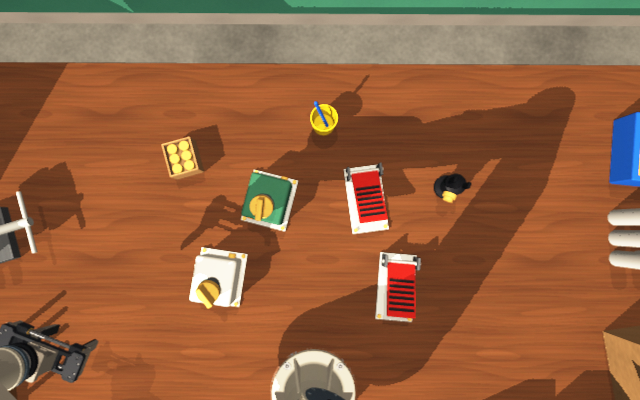

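The top view shows two candidate pedals at (367,200) and (398,288). Image left is the robot's left (+y), so the one meant is at (367,200). The tank meant is the green one at (268,200). The white one at (218,278) is a look-alike. The valve is at (452,187), the pot at (323,119) and the carton at (180,158). I'll enlarge both targets in one mosaic to confirm.

```bash
python3 - <<'E'
import cv2,numpy as np
t=cv2.imread("pics/top0.png");s=cv2.imread("pics/scene0.png")
r=lambda im,x,y:cv2.resize(im[y:y+75,x:x+100],(400,300),interpolation=cv2.INTER_CUBIC)
cv2.imwrite("pics/m1.png",np.vstack([np.hstack([r(t,220,162),r(t,320,162)]),np.hstack([r(s,325,152),r(s,225,180)])]))
E
```

```text
(no output)
```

View pics/m1.png

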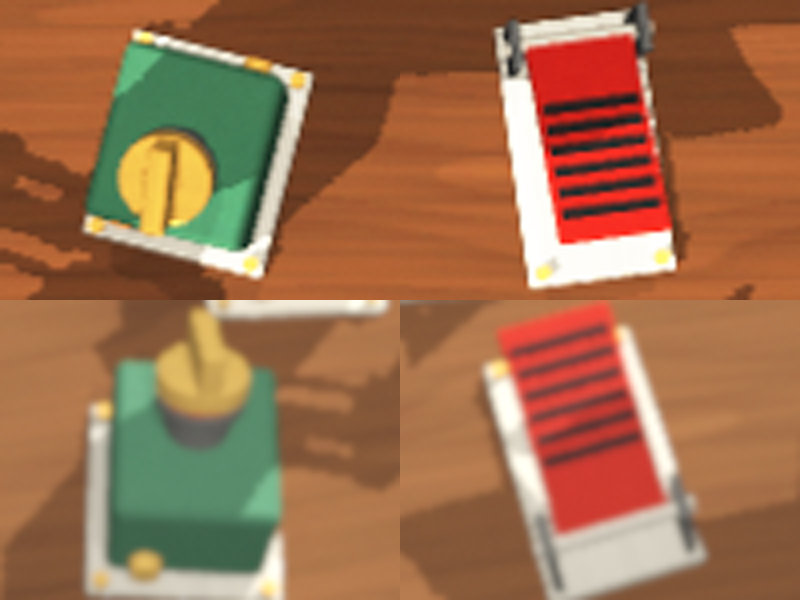

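The mosaic confirms the green tank with the brass cap, its wing pointing roughly radially and leaning to the front, and the left-hand pedal with its hinge at the far end. Now I'll compute positions.

```bash
cat > h.py <<'E'
import numpy as np
from workcell import manip
from scipy.spatial.transform import Rotation as Rt
def ray(c,p):
    d=np.linalg.inv(c["intrinsics"])@[p[0],p[1],1.];d=c["R"].T@d
    return -c["R"].T@c["t"],d/np.linalg.norm(d)
def onz(c,p,z):
    o,d=ray(c,p);return o+d*(z-o[2])/d[2]
def tri(obs):
    A=np.zeros((3,3));b=np.zeros(3);rs=[ray(c,p) for c,p in obs]
    for o,d in rs:
        P=np.eye(3)-np.outer(d,d);A+=P;b+=P@o
    x=np.linalg.solve(A,b);return x,[round(float(np.linalg.norm(np.cross(d,x-o))),1) for o,d in rs]
def proj(c,X):
    q=c["intrinsics"]@(c["R"]@np.asarray(X,float)+c["t"]);return q[:2]/q[2]
E
python3 - <<'E'
from h import *
T=manip.get_calibration("top");S=manip.get_calibration("scene")
tp=lambda x,y:(220+x/4,162+y/4)
sp=lambda x,y:(325+x/4,152+(y-300)/4)
sp2=lambda x,y:(225+(x-400)/4,180+(y-300)/4)
np.set_printoptions(precision=1,suppress=True)
print("disc",tri([(T,tp(166,179)),(S,sp(204,377))]))
print("disc@136",onz(T,tp(166,179),136),onz(S,sp(204,377),136))
q=[onz(T,tp(*p),8) for p in((132,30),(312,72),(262,276),(84,232))];print("plate",np.array(q),np.mean(q,0))
for i in range(4):d=q[(i+1)%4]-q[i];print(np.linalg.norm(d),np.degrees(np.arctan2(d[1],d[0])))
b=[onz(T,tp(*p),10) for p in((497,28),(648,8),(677,268),(530,287))];print("pbase",np.array(b),np.mean(b,0))
for i in range(4):d=b[(i+1)%4]-b[i];print(np.linalg.norm(d),np.degrees(np.arctan2(d[1],d[0])))
print("free end corners",tri([(T,tp(560,243)),(S,sp2(497,332))]),tri([(T,tp(670,232)),(S,sp2(610,303))]))
E
```

```text
disc (array([543.2, 145.5, 122.4]), [3.6, 3.6])
disc@136 [541.7 140.1 136. ] [552.4 145.2 136. ]
plate [[661.4 185.1   8. ]
 [629.9  47.6   8. ]
 [474.5  84.4   8. ]
 [507.2 219.6   8. ]] [568.3 134.2   8. ]
141.0827938810059 -102.91332282265289
159.65880895490204 166.65814150767335
139.117017719158 76.40943412203359
158.01193344439127 -12.629997264296472
pbase [[ 664.   -93.2   10. ]
 [ 679.9 -208.3   10. ]
 [ 482.  -229.6   10. ]
 [ 467.2 -118.4   10. ]] [ 573.3 -162.4   10. ]
116.20142639993034 -82.14434002325223
198.96477390007524 -173.86149041540745
112.2059320705428 97.60486129936844
198.39400895319022 7.288018912542571
free end corners (array([ 498.3, -170.1,   61.8]), [35.0, 35.0]) (array([ 518.3, -160.5,  137.1]), [40.4, 40.4])
```

```bash
cat >> h.py <<'E'
np.set_printoptions(precision=3,suppress=True)
def frame(z,y):
    z=np.array(z,float)/np.linalg.norm(z);y=np.array(y,float);y-=z*(y@z);y/=np.linalg.norm(y)
    return np.column_stack([np.cross(y,z),y,z])
def delta(p,R,s=None):
    s=s or manip.sense();R0=Rt.from_quat(s["eef_rot"]).as_matrix()
    d=R0.T@(np.array(p)-s["tcp_pos"]);r=Rt.from_matrix(R0.T@R).as_rotvec()
    print("shift",d.round(1),"turn",r.round(4),"deg",np.degrees(np.linalg.norm(r)).round(1));return d,r
f=np.array([-np.cos(np.radians(13)),np.sin(np.radians(13)),0])
a=np.sin(np.radians(20))*f+np.array([0,0,np.cos(np.radians(20))])
E
python3 - <<'E'
from h import *
y=np.array([-np.sin(np.radians(-13)),np.cos(np.radians(-13)),0])
y=np.array([np.sin(np.radians(13)),np.cos(np.radians(13)),0])
R=frame(-a,y)
delta(np.array([544,142,136])+150*a,R)
c=manip.get_calibration("wrist");s=manip.sense();R0=Rt.from_quat(s["eef_rot"]).as_matrix()
print(R0.T@(-c["R"].T@c["t"]-s["tcp_pos"]),c["R"]@R0,c["intrinsics"])
E
```

```text
shift [-407.7 -306.2  -62.6] turn [-0.025 -0.349 -0.133] deg 21.4
[  78.356    0.268 -171.088] [[ 0.001  1.    -0.   ]
 [-0.961  0.001 -0.277]
 [-0.277  0.001  0.961]] [[355.195   0.    320.696]
 [  0.    355.195 201.844]
 [  0.      0.      1.   ]]
```

Emit:
{"method": "arm_command", "body": {
  "series": [
    [[0,0,-45],[0,0,0]],
    [[-40,-30,-62],[0,-0.03,-0.01]],
    [[-80,-60,-62],[0,-0.07,-0.03]],
    [[-120,-90,-62],[-0.01,-0.1,-0.04]],
    [[-160,-120,-62],[-0.01,-0.14,-0.05]],
    [[-200,-150,-62],[-0.01,-0.17,-0.07]],
    [[-240,-180,-62],[-0.015,-0.21,-0.08]],
    [[-280,-210,-62],[-0.02,-0.24,-0.09]],
    [[-320,-240,-62],[-0.02,-0.28,-0.11]],
    [[-360,-270,-62],[-0.02,-0.31,-0.12]]
  ]
}}

```text
t: 1.1
tcp_pos: [461.3, 205.0, 276.5]
eef_rot: [0.118, 0.981, -0.018, 0.154]
ft_force: [0.7, -0.1, -0.7]
width: 0.996
gripper_force: 0.0
```

```bash
python3 - <<'E'
from h import *
y=np.array([np.sin(np.radians(13)),np.cos(np.radians(13)),0])
delta(np.array([544,142,136])+150*a,frame(-a,y));print(manip.sense()["joint_pos"],manip.sense()["tcp_pos"])
E
```

```text
shift [-42.  -42.2  13. ] turn [-0.004 -0.037 -0.012] deg 2.2
[ 0.574 -0.02   1.984 -0.272  0.977 -0.627] [461.311 204.97  276.486]
```

Emit:
{"method": "arm_command", "body": {
  "series": [
    [[-42,-42,13],[-0.004,-0.037,-0.012]],
    [[-42,-42,13],[-0.004,-0.037,-0.012]],
    [[-42,-42,13],[-0.004,-0.037,-0.012]],
    [[-42,-42,13],[-0.004,-0.037,-0.012]],
    [[-42,-42,13],[-0.004,-0.037,-0.012]]
  ]
}}

```text
t: 1.6
tcp_pos: [493.2, 156.8, 276.9]
eef_rot: [0.112, 0.979, -0.019, 0.172]
ft_force: [-0.5, -0.1, 1.1]
width: 0.998
gripper_force: 0.0
```

```bash
python3 - <<'E'
from h import *
import cv2,pickle
c=manip.get_calibration("wrist");s=manip.sense();im=manip.snapshot("wrist")[:,:,::-1]
pickle.dump((c,s),open("w1.pkl","wb"));cv2.imwrite("pics/w1.png",im)
print(s["joint_pos"],s["tcp_pos"],proj(c,[544,142,136]))
E
```

```text
[ 0.453 -0.027  1.999 -0.272  0.913 -0.751] [493.224 156.833 276.934] [316.668 188.532]
```

View pics/w1.png

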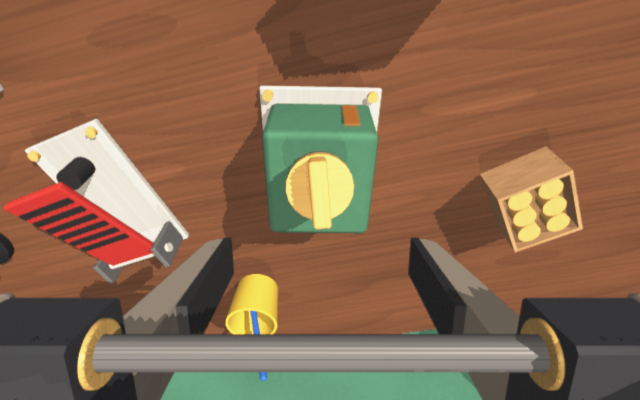

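The wrist view shows the cap disc centred near (320,187), with the wing almost vertical in the image (along tool x) from (318,157) to (320,228). The fingers straddle it left and right. I'll enlarge the cap for precise points.

```bash
python3 - <<'E'
import cv2,numpy as np
im=cv2.imread("pics/w1.png")[80:240,250:390]
cv2.imwrite("pics/w1c.png",cv2.resize(im,None,fx=3.75,fy=3.75,interpolation=cv2.INTER_CUBIC))
E
```

```text
(no output)
```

View pics/w1c.png

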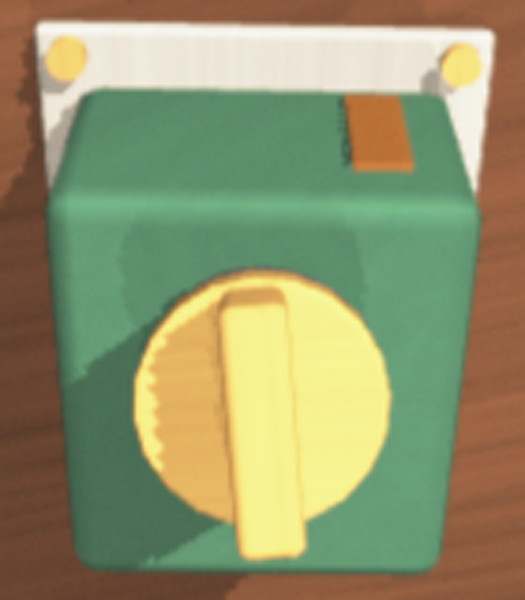

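```bash
python3 - <<'E'
from h import *
import pickle
from scipy.optimize import least_squares
c,s=pickle.load(open("w1.pkl","rb"))
T=manip.get_calibration("top");S=manip.get_calibration("scene")
px=lambda x,y:np.array([250+x/3.75,80+y/3.75])
A=onz(c,px(38,25),8);B=onz(c,px(495,32),8);d=B-A;print(A,B,np.linalg.norm(d),"front edge az",np.degrees(np.arctan2(d[1],d[0])))
A=onz(c,px(52,212),95);B=onz(c,px(478,216),95);d=B-A;print(A,B,np.linalg.norm(d),"tank az",np.degrees(np.arctan2(d[1],d[0])))
W=[px(222,303),px(287,303),px(304,552),px(241,557)]
def model(v,yaw):
    f=np.array([-np.cos(yaw),np.sin(yaw),0]);ax=np.sin(.349)*f+[0,0,np.cos(.349)]
    b=np.cross(ax,f);b/=np.linalg.norm(b);u=np.cross(b,ax)  # u toward front
    w=u*np.cos(v[3])+b*np.sin(v[3]);n=np.cross(ax,w)
    return np.array(v[:3]),ax,w,n
def res(v,yaw):
    p,ax,w,n=model(v,yaw);r=[]
    # image: up=front(robot side)
    sg=1 if (proj(c,p+n)-proj(c,p))[0]>0 else -1
    for q,(i,j) in zip(W,((1,-1),(1,1),(-1,1),(-1,-1))):
        r+=list(proj(c,p+46*ax+30*i*w+8*j*sg*n)-q)
    dc=p+16*ax
    r+=list(proj(c,dc)-px(262,397));r+=list(proj(T,dc)-[261.5,206.75])
    r+=list(.5*(proj(S,dc)-[376,171.25]));r.append((v[2]-121)/1.0)
    return np.array(r)
for yaw in (10,13,16):
    o=least_squares(res,[535,142,121,0.],args=(np.radians(yaw),));p,ax,w,n=model(o.x,np.radians(yaw))
    print(yaw,o.x,o.cost,o.fun.round(1),"grip",p+38*ax)
E
```

```text
[477.335  90.827   8.   ] [510.56  225.443   8.   ] 138.65629301077203 front edge az 76.135857524112
[500.033  99.432  95.   ] [525.967 206.751  95.   ] 110.4086309383285 tank az 76.41432552740814
10 [548.849 144.919 120.255   0.018] 6.976687145637953 [-1.3 -0.   0.7 -1.3  0.4  0.5 -1.1  0.3  0.7  1.  -2.1 -0.6 -0.3 -1.3
 -0.7] grip [536.052 147.175 155.965]
13 [548.698 144.218 120.27    0.067] 6.348239486267824 [-1.1 -0.   0.8 -1.3  0.5  0.5 -1.   0.3  0.3  1.  -1.9 -0.6 -0.4 -1.3
 -0.7] grip [536.037 147.141 155.979]
16 [548.512 143.526 120.285   0.116] 5.985483121930237 [-1.   0.   0.9 -1.3  0.6  0.4 -0.9  0.3 -0.2  1.  -1.8 -0.6 -0.5 -1.3
 -0.7] grip [536.021 147.107 155.994]
```

```bash
cat >> h.py <<'E'
yaw=np.radians(13.6)
f=np.array([-np.cos(yaw),np.sin(yaw),0]);a=np.sin(.349)*f+np.array([0,0,np.cos(.349)])
b=np.cross(a,f);b/=np.linalg.norm(b);u=np.cross(b,a)
G=np.array([536,147.1,156.])
def Rg(th):
    w=u*np.cos(th)+b*np.sin(th);n=np.cross(a,w)
    return frame(-a,-n)
E
python3 - <<'E'
from h import *
R=Rg(.076);print(R);delta(G+45*a,R);delta(G-17*a,R)
E
```

```text
[[-0.929  0.165  0.332]
 [ 0.147  0.986 -0.08 ]
 [-0.341 -0.026 -0.94 ]]
shift [-0.1  0.1 83.6] turn [ 0.005 -0.002 -0.066] deg 3.8
shift [ -0.2  -0.2 145.6] turn [ 0.005 -0.002 -0.066] deg 3.8
```

Emit:
{"method": "arm_command", "body": {
  "series": [
    [[0,0,30],[0.005,-0.002,-0.066]],
    [[0,0,60],[0.005,-0.002,-0.066]],
    [[0,0,80],[0.005,-0.002,-0.066]],
    [[0,0,95],[0.005,-0.002,-0.066]],
    [[0,0,110],[0.005,-0.002,-0.066]],
    [[0,0,120],[0.005,-0.002,-0.066]],
    [[0,0,125],[0.005,-0.002,-0.066]],
    [[0,0,125],[0.005,-0.002,-0.066]]
  ]
}}

```text
t: 2.45
tcp_pos: [534.9, 146.4, 159.0]
eef_rot: [0.08, 0.982, -0.027, 0.171]
ft_force: [-0.0, -0.5, -0.3]
width: 1.001
gripper_force: 0.0
```

```bash
python3 - <<'E'
from h import *
import cv2,pickle
c=manip.get_calibration("wrist");s=manip.sense();im=manip.snapshot("wrist")[:,:,::-1]
pickle.dump((c,s),open("w2.pkl","wb"));cv2.imwrite("pics/w2.png",im)
print(proj(c,G+8*a),s["ft_force"]);delta(G-17*a,Rg(.076))
w=u*np.cos(.076)+b*np.sin(.076);n=np.cross(a,w)
print([proj(c,G+8*a+30*i*w-8*j*n).round(0).tolist() for i,j in((1,-1),(1,1),(-1,1),(-1,-1))])
E
```

```text
[321.518 258.175] [-0.028 -0.533 -0.311]
shift [ 0.4  0.9 20.6] turn [-0.001  0.001 -0.001] deg 0.1
[[305.0, 202.0], [338.0, 202.0], [336.0, 310.0], [307.0, 310.0]]
```

View pics/w2.png

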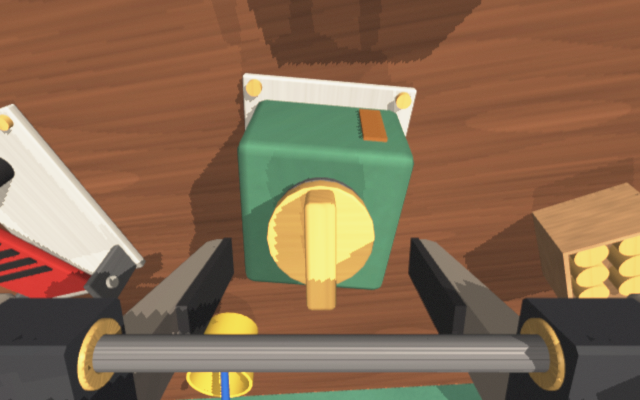

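The wing spans (305..336, 190..308), within about 10 px of the prediction and well centred. I'll descend and grip.

Emit:
{"method": "arm_command", "body": {
  "series": [
    [[0.5,0.5,8],[0,0,0]],
    [[0.5,0.5,14],[0,0,0]],
    [[1,0.5,19],[0,0,0]],
    [[1,0.5,19],[0,0,0]]
  ]
}}

```text
t: 2.9
tcp_pos: [540.2, 144.9, 140.4]
eef_rot: [0.08, 0.982, -0.028, 0.171]
ft_force: [0.3, -0.1, -0.1]
width: 1.001
gripper_force: 0.0
```

Emit:
{"method": "arm_command", "body": {
  "series": [
    [[0,0,0],[0,0,0]],
    [[0,0,0],[0,0,0]],
    [[0,0,0],[0,0,0]],
    [[0,0,0],[0,0,0]],
    [[0,0,0],[0,0,0]],
    [[0,0,0],[0,0,0]],
    [[0,0,0],[0,0,0]],
    [[0,0,0],[0,0,0]]
  ],
  "grip": -1
}}

```text
t: 3.7
tcp_pos: [540.6, 145.2, 141.3]
eef_rot: [0.08, 0.981, -0.027, 0.172]
ft_force: [0.7, -0.1, 0.3]
width: 0.324
gripper_force: 0.0
```

```bash
python3 -c "
from workcell import manip
s=manip.sense();print({k:s[k] for k in('ft_force','moment','width','gripper_force','joint_pos')})"
```

```text
{'ft_force': array([ 0.66957673, -0.12630467,  0.27532164]), 'moment': array([ 0.05006065,  0.16342561, -0.00149885]), 'width': 0.32393256597029124, 'gripper_force': 0.0, 'joint_pos': array([ 0.389428  ,  0.21734567,  2.0731531 , -0.36716896,  0.59590959,
       -0.73952973])}
```

Emit:
{"method": "arm_command", "body": {
  "series": [
    [[0,0,0],[0,0,0]],
    [[0,0,0],[0,0,0]],
    [[0,0,0],[0,0,0]],
    [[0,0,0],[0,0,0]],
    [[0,0,0],[0,0,0]]
  ]
}}

```text
t: 4.2
tcp_pos: [540.5, 145.0, 141.3]
eef_rot: [0.08, 0.981, -0.028, 0.172]
ft_force: [0.1, -2.6, 1.6]
width: 0.175
gripper_force: 30.0
```

```bash
python3 -c "
from workcell import manip
s=manip.sense();print({k:s[k] for k in('ft_force','moment','width','gripper_force','joint_pos')})"
```

```text
{'ft_force': array([ 0.0739822 , -2.60933158,  1.57283744]), 'moment': array([-0.46933934,  0.15239645, -0.05936946]), 'width': 0.17451549880155726, 'gripper_force': 29.972688853740692, 'joint_pos': array([ 0.38924498,  0.21728746,  2.07323306, -0.36743017,  0.59622426,
       -0.73958515])}
```

Emit:
{"method": "arm_command", "body": {
  "series": [
    [[0,0,0.1],[0,0,0.08]],
    [[0,0,0.25],[0,0,0.16]],
    [[0,0,0.4],[0,0,0.25]],
    [[0,0,0.55],[0,0,0.34]],
    [[0,0,0.7],[0,0,0.43]],
    [[0,0,0.8],[0,0,0.5]]
  ]
}}

```text
t: 4.8
tcp_pos: [541.0, 145.2, 140.5]
eef_rot: [0.322, 0.931, 0.016, 0.173]
ft_force: [0.1, -0.3, 0.7]
width: 0.171
gripper_force: 30.0
```

```bash
cat > st.py <<'E'
from h import *
s=manip.sense();R=Rt.from_quat(s["eef_rot"]).as_matrix()
print("F tool",R.T@s["ft_force"],"M tool",R.T@s["moment"],s["width"],s["gripper_force"],"j",s["joint_pos"],"t",s["t"],"axial",(s["tcp_pos"]-G)@a,"f,b",(s["tcp_pos"]-G)@u,(s["tcp_pos"]-G)@b)
R0=Rg(.076);print("turned",Rt.from_matrix(R0.T@R).as_rotvec())
E
python3 st.py
```

```text
F tool [-0.461 -0.095 -0.57 ] M tool [ 0.177 -0.027 -0.1  ] 0.17125914756448185 29.970252513885498 j [ 0.389  0.219  2.073 -0.368  0.594 -0.235] t 4.8 axial -16.32060815562816 f,b 0.33207168726712144 0.6626031442688469
turned [ 0.    -0.001  0.505]
```

Axial moment about 0.1 N m with low side forces, so it is turning cleanly. I'll continue.

Emit:
{"method": "arm_command", "body": {
  "series": [
    [[0,0,0.16],[0,0,0.1]],
    [[0,0,0.32],[0,0,0.2]],
    [[0,0,0.48],[0,0,0.3]],
    [[0,0,0.64],[0,0,0.4]],
    [[0,0,0.8],[0,0,0.5]],
    [[0,0,0.96],[0,0,0.6]],
    [[0,0,1.12],[0,0,0.7]],
    [[0,0,1.28],[0,0,0.8]],
    [[0,0,1.44],[0,0,0.9]],
    [[0,0,1.6],[0,0,1.0]]
  ]
}}

```text
t: 5.8
tcp_pos: [542.2, 145.4, 139.3]
eef_rot: [0.729, 0.662, 0.098, 0.144]
ft_force: [3.6, -1.0, -1.2]
width: 0.17
gripper_force: 30.0
```

```bash
python3 st.py
```

```text
F tool [-0.604  3.08   2.392] M tool [-0.373 -0.224 -0.161] 0.17020760653466505 29.970998167991638 j [ 0.388  0.222  2.073 -0.37   0.59   0.766] t 5.8 axial -17.864410509696913 f,b -0.3263592557416093 0.22886468078087185
turned [-0.002 -0.001  1.505]
```

Emit:
{"method": "arm_command", "body": {
  "series": [
    [[0,0,0.1],[0,0,0.06]],
    [[0,0,0.2],[0,0,0.12]],
    [[0,0,0.3],[0,0,0.18]],
    [[0,0,0.4],[0,0,0.24]],
    [[0,0,0.5],[0,0,0.3]],
    [[0,0,0.6],[0,0,0.36]],
    [[0,0,0.65],[0,0,0.42]],
    [[0,0,0.75],[0,0,0.48]]
  ]
}}

```text
t: 6.6
tcp_pos: [542.7, 145.2, 138.7]
eef_rot: [0.865, 0.471, 0.13, 0.117]
ft_force: [5.7, -2.6, -2.0]
width: 0.174
gripper_force: 30.0
```

```bash
python3 st.py
```

```text
F tool [0.556 5.142 4.026] M tool [-0.817 -0.186 -0.143] 0.17434106339022232 29.976554811000824 j [ 0.388  0.224  2.073 -0.371  0.588  1.245] t 6.6 axial -18.627840755045842 f,b -0.6773964896209863 0.30255964908202326
turned [-0.003 -0.001  1.984]
```

Emit:
{"method": "arm_command", "body": {
  "series": [
    [[0,0.2,0.1],[0,0,0.06]],
    [[0,0.4,0.2],[0,0,0.12]],
    [[0,0.6,0.3],[0,0,0.18]],
    [[0,0.7,0.4],[0,0,0.24]],
    [[0,0.7,0.5],[0,0,0.3]],
    [[0,0.7,0.6],[0,0,0.36]],
    [[0,0.7,0.65],[0,0,0.42]]
  ]
}}

```text
t: 7.3
tcp_pos: [543.2, 144.8, 138.2]
eef_rot: [0.944, 0.28, 0.151, 0.087]
ft_force: [3.4, -0.6, -1.7]
width: 0.172
gripper_force: 30.0
```

```bash
python3 st.py
```

```text
F tool [1.958 1.724 2.778] M tool [-0.499  0.09  -0.087] 0.17180228261899697 29.975371062755585 j [ 0.386  0.225  2.072 -0.371  0.587  1.664] t 7.3 axial -19.29432639625683 f,b -1.0014213481284173 0.5539461652804767
turned [-0.002 -0.001  2.404]
```

Emit:
{"method": "arm_command", "body": {
  "series": [
    [[0,0,0.1],[0,0,0.06]],
    [[0,0,0.2],[0,0,0.12]],
    [[0,0,0.3],[0,0,0.18]],
    [[0,0,0.4],[0,0,0.24]],
    [[0,0,0.5],[0,0,0.3]]
  ]
}}

```text
t: 7.8
tcp_pos: [543.6, 144.9, 138.1]
eef_rot: [0.975, 0.137, 0.163, 0.064]
ft_force: [2.0, -0.9, 3.3]
width: 0.193
gripper_force: 34.4
```

```bash
python3 st.py
```

```text
F tool [ 2.535  1.86  -2.387] M tool [-0.201 -0.026 -1.102] 0.1925635683180079 34.38498051837087 j [ 0.386  0.226  2.072 -0.372  0.586  1.963] t 7.8 axial -19.56477939956092 f,b -1.2806610296208678 0.4036838822119655
turned [-0.004 -0.001  2.702]
```

The axial moment jumped to 1.1 N m, against about 0.12 N m for turning, after about 2.6 rad. That looks like the hard stop. I'll hold it, release straight back along the axis, and check the band.

Emit:
{"method": "arm_command", "body": {
  "series": [
    [[0,0,0],[0,0,0.03]],
    [[0,0,0],[0,0,0.03]],
    [[0,0,0],[0,0,0.03]],
    [[0,0,0],[0,0,0]],
    [[0,0,0],[0,0,-0.1]]
  ]
}}

```text
t: 8.3
tcp_pos: [543.3, 144.9, 138.0]
eef_rot: [0.967, 0.187, 0.159, 0.072]
ft_force: [5.4, -0.7, 3.3]
width: 0.182
gripper_force: 29.1
```

```bash
python3 st.py
```

```text
F tool [ 5.386  3.11  -1.288] M tool [-0.461  0.547 -0.284] 0.18235107433017245 29.055090860347264 j [ 0.386  0.226  2.072 -0.37   0.587  1.859] t 8.3 axial -19.557002409985106 f,b -1.0356071841691747 0.45420852279955315
turned [-0.003 -0.     2.599]
```

Emit:
{"method": "arm_command", "body": {
  "series": [
    [[0,0,0],[0,0,0]],
    [[0,0,0],[0,0,0]],
    [[0,0,0],[0,0,0]],
    [[0,0,0],[0,0,0]],
    [[0,0,0],[0,0,0]],
    [[0,0,-5],[0,0,0]],
    [[0,0,-20],[0,0,0]],
    [[0,0,-50],[0,0,0]],
    [[0,0,-90],[0,0,0]],
    [[0,0,-130],[0,0,0]]
  ],
  "grip": 1
}}

```text
t: 9.3
tcp_pos: [498.2, 155.0, 260.7]
eef_rot: [0.967, 0.185, 0.158, 0.072]
ft_force: [0.8, 0.7, -0.4]
width: 0.999
gripper_force: 0.0
```

```bash
python3 st.py; python3 - <<'E'
from h import *
import cv2
t=manip.snapshot("top")[:,:,::-1];s=manip.snapshot("scene")[:,:,::-1];w=manip.snapshot("wrist")[:,:,::-1]
r=lambda im,x,y:cv2.resize(im[y:y+75,x:x+100],(400,300),interpolation=cv2.INTER_CUBIC)
cv2.imwrite("pics/m2.png",np.vstack([np.hstack([r(t,220,162),cv2.resize(w,(400,300))]),np.hstack([r(s,325,152),r(s,225,180)])]))
E
```

```text
F tool [ 0.831 -0.46   0.616] M tool [ 0.105 -0.273 -0.025] 0.9989102337377831 0.0 j [ 0.449 -0.001  2.013 -0.286  0.878  1.797] t 9.3 axial 111.59840470570177 f,b 0.44657968959187855 1.2390744367223085
turned [ 0.001 -0.001  2.602]
```

View pics/m2.png

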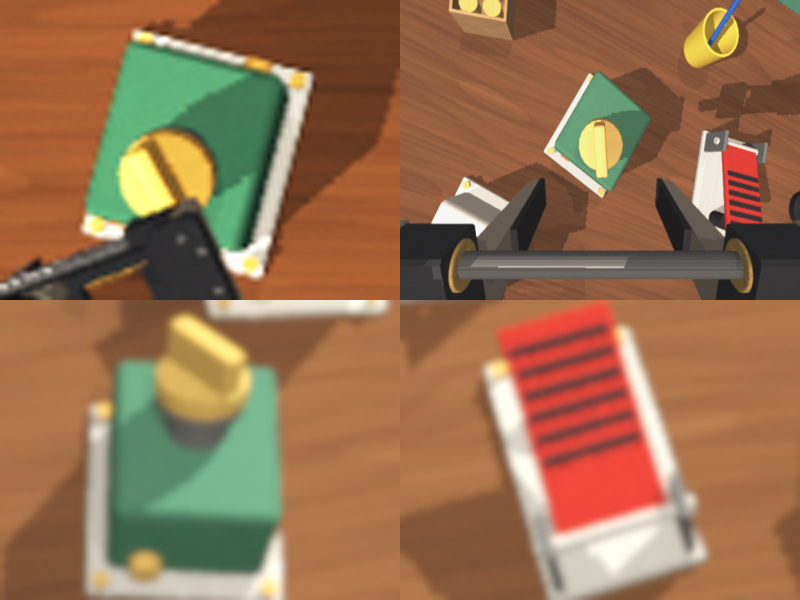

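The scene view shows no red band between the brass cap and the dark neck, and the wing has turned by about 2.5 rad, so the cap is home. The pedal is untouched. Next I'll locate the tread.

```bash
python3 - <<'E'
from h import *
T=manip.get_calibration("top");S=manip.get_calibration("scene")
tp=lambda x,y:(220+x/4,162+y/4)
sp2=lambda x,y:(225+(x-400)/4,180+(y-300)/4)
E=[(onz(T,tp(*p),101)) for p in((560,243),(670,232))];E2=[onz(S,sp2(*p),101) for p in((610,303),(497,332))]
print("ends",np.array(E),np.array(E2),np.linalg.norm(E[0]-E[1]))
x=np.array([np.cos(.125),np.sin(.125),0])
for e in(E,E2):
    m=np.mean(e,0);d=e[0]-e[1];print("tread",m+29*x-[0,0,9],"yaw",np.degrees(np.arctan2(-d[0],d[1])))
Bc=[onz(S,sp2(*p),10) for p in((485,370),(627,325),(706,556),(557,600))];print(np.array(Bc),np.mean(Bc,0))
yy=np.array([-np.sin(.125),np.cos(.125),0])
for h in(190,):
    delta([505,-172,h],frame([0,0,-1],-yy));delta([505,-172,h],frame([0,0,-1],yy));delta([505,-172,h],frame([0,0,-1],x))
E
```

```text
ends [[ 499.954 -130.261  101.   ]
 [ 507.975 -207.023  101.   ]] [[ 510.054 -122.273  101.   ]
 [ 519.244 -201.862  101.   ]] 77.17966760027502
tread [ 532.738 -165.026   92.   ] yaw 5.964743054919279
tread [ 543.423 -158.452   92.   ] yaw 6.586176028821863
[[ 491.552 -221.415   10.   ]
 [ 471.91  -112.101   10.   ]
 [ 670.63   -84.635   10.   ]
 [ 683.982 -190.371   10.   ]] [ 579.519 -152.131   10.   ]
shift [-141.3  289.4   95.5] turn [ 0.164 -0.315  0.251] deg 24.9
shift [-141.3  289.4   95.5] turn [ 0.455  0.237 -2.846] deg 165.7
shift [-141.3  289.4   95.5] turn [ 0.363 -0.114 -1.303] deg 77.8
```

```bash
python3 - <<'E'
from h import *
yy=np.array([-np.sin(.115),np.cos(.115),0])
delta([535,-163,150],frame([0,0,-1],-yy))
E
```

```text
shift [-122.8  283.2  142.5] turn [ 0.163 -0.315  0.261] deg 25.2
```

Emit:
{"method": "arm_command", "body": {
  "series": [
    [[-15,35,0],[0.02,-0.04,0.03]],
    [[-30,70,0],[0.04,-0.08,0.06]],
    [[-45,105,5],[0.06,-0.12,0.1]],
    [[-60,140,15],[0.08,-0.16,0.13]],
    [[-76,175,30],[0.1,-0.2,0.16]],
    [[-92,210,55],[0.12,-0.24,0.2]],
    [[-106,245,80],[0.14,-0.28,0.23]],
    [[-122,280,105],[0.163,-0.315,0.26]],
    [[-123,283,142],[0.163,-0.315,0.261]],
    [[-123,283,142],[0.163,-0.315,0.261]]
  ],
  "grip": -1
}}

```text
t: 10.45
tcp_pos: [530.6, -165.0, 142.4]
eef_rot: [0.998, 0.056, -0.006, -0.001]
ft_force: [-0.6, -0.4, -0.4]
width: 0.153
gripper_force: 0.0
```

Emit:
{"method": "arm_command", "body": {
  "series": [
    [[0,0,0],[0,0,0]],
    [[0,0,0],[0,0,0]],
    [[0,0,0],[0,0,0]],
    [[0,0,0],[0,0,0]],
    [[0,0,0],[0,0,0]]
  ]
}}

```text
t: 10.95
tcp_pos: [533.4, -163.6, 149.0]
eef_rot: [0.998, 0.057, -0.002, 0.001]
ft_force: [0.1, 0.1, -0.6]
width: 0.002
gripper_force: 0.0
```

```bash
python3 - <<'E'
from h import *
import cv2
c=manip.get_calibration("wrist");s=manip.sense();im=manip.snapshot("wrist")[:,:,::-1]
cv2.imwrite("pics/w3.png",im);print(s["tcp_pos"],s["width"],s["joint_pos"],s["ft_force"],Rt.from_quat(s["eef_rot"]).as_matrix())
for p in([535,-163,92],[640,-150,50]):print(proj(c,p))
E
```

```text
[ 533.419 -163.637  148.994] 0.0019839925232447682 [-0.298  0.324  1.838 -0.004  0.982  1.16 ] [ 0.136  0.067 -0.567] [[ 0.993  0.115 -0.003]
 [ 0.115 -0.993 -0.002]
 [-0.003  0.002 -1.   ]]
[320.45  216.754]
[319.21   55.803]
```

View pics/w3.png

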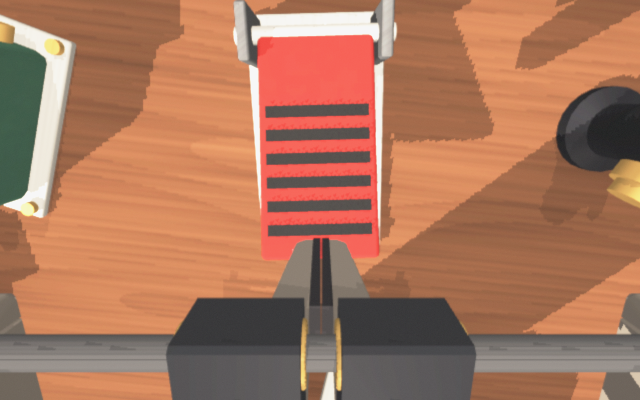

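The view shows the pedal centred under the tool. The free end is at row 258 and the hinge pin at row 32, so the predicted tread at (320,217) is about 28 mm in from the free end, as it should be. Pressing.

Emit:
{"method": "arm_command", "body": {
  "series": [
    [[0,0,25],[0,0,0]],
    [[0,0,45],[0,0,0]],
    [[0,0,53],[0,0,0]],
    [[0,0,58],[0,0,0]],
    [[-1,0,63],[0,0,0]],
    [[-2,0,68],[0,0,0]],
    [[-3,0,73],[0,0,0]],
    [[-4,0,78],[0,0,0]],
    [[-4,0,83],[0,0,0]],
    [[-5,0,88],[0,0,0]]
  ]
}}

```text
t: 12.0
tcp_pos: [527.5, -164.8, 61.1]
eef_rot: [0.998, 0.057, -0.003, 0.001]
ft_force: [-5.1, 1.0, 11.0]
width: 0.004
gripper_force: 5.7
```

Emit:
{"method": "arm_command", "body": {
  "series": [
    [[0,0,2],[0,0,0]],
    [[0,0,4],[0,0,0]],
    [[0,0,5],[0,0,0]]
  ]
}}

```text
t: 12.3
tcp_pos: [527.1, -164.8, 56.2]
eef_rot: [0.998, 0.057, -0.003, 0.001]
ft_force: [-6.3, -0.1, 13.9]
width: -0.001
gripper_force: 6.4
```

Emit:
{"method": "arm_command", "body": {
  "series": [
    [[0,0,1],[0,0,0]],
    [[0,0,2],[0,0,0]],
    [[0,0,3],[0,0,0]],
    [[0,0,3],[0,0,0]]
  ]
}}

```text
t: 12.7
tcp_pos: [527.2, -164.8, 54.9]
eef_rot: [0.998, 0.057, -0.003, 0.001]
ft_force: [-13.0, 1.2, 33.1]
width: 0.003
gripper_force: 16.1
```

At the stop: the force jumped to 33 N and z stays at 54.9. Hold about 1 s, then release.

Emit:
{"method": "arm_command", "body": {
  "series": [
    [[0,0,0],[0,0,0]],
    [[0,0,0],[0,0,0]],
    [[0,0,0],[0,0,0]],
    [[0,0,0],[0,0,0]],
    [[0,0,0],[0,0,0]],
    [[0,0,0],[0,0,0]],
    [[0,0,0],[0,0,0]],
    [[0,0,0],[0,0,0]],
    [[0,0,0],[0,0,0]],
    [[0,0,0],[0,0,0]]
  ]
}}

```text
t: 13.7
tcp_pos: [527.2, -164.9, 54.9]
eef_rot: [0.998, 0.057, -0.003, 0.001]
ft_force: [-11.9, 2.3, 33.0]
width: 0.007
gripper_force: 16.1
```

Emit:
{"method": "arm_command", "body": {
  "series": [
    [[0,0,-5],[0,0,0]],
    [[1,0,-12],[0,0,0]],
    [[2,0,-20],[0,0,0]],
    [[3,0,-28],[0,0,0]],
    [[4,0,-36],[0,0,0]],
    [[4,0,-46],[0,0,0]],
    [[4,0,-70],[0,0,0]],
    [[4,0,-110],[0,0,0]],
    [[4,0,-150],[0,0,0]],
    [[4,0,-150],[0,0,0]]
  ]
}}

```text
t: 14.7
tcp_pos: [535.4, -165.0, 207.9]
eef_rot: [0.998, 0.057, 0.002, 0.002]
ft_force: [-0.0, -0.4, -0.3]
width: 0.005
gripper_force: 0.0
```

```bash
python3 - <<'E'
from h import *
import cv2
s=manip.snapshot("scene")[:,:,::-1];t=manip.snapshot("top")[:,:,::-1]
t0=cv2.imread("pics/top0.png")
r=lambda im,x,y:cv2.resize(im[y:y+75,x:x+100],(400,300),interpolation=cv2.INTER_CUBIC)
cv2.imwrite("pics/m3.png",np.vstack([np.hstack([r(s,325,152),r(s,225,180)]),np.hstack([cv2.resize(t,(400,300)),cv2.resize(s,(400,300))])]))
q=manip.sense();print(q["tcp_pos"],q["ft_force"],q["t"])
E
```

```text
[ 532.754 -164.215  203.171] [-0.406  0.373 -0.646] 14.8
```

View pics/m3.png

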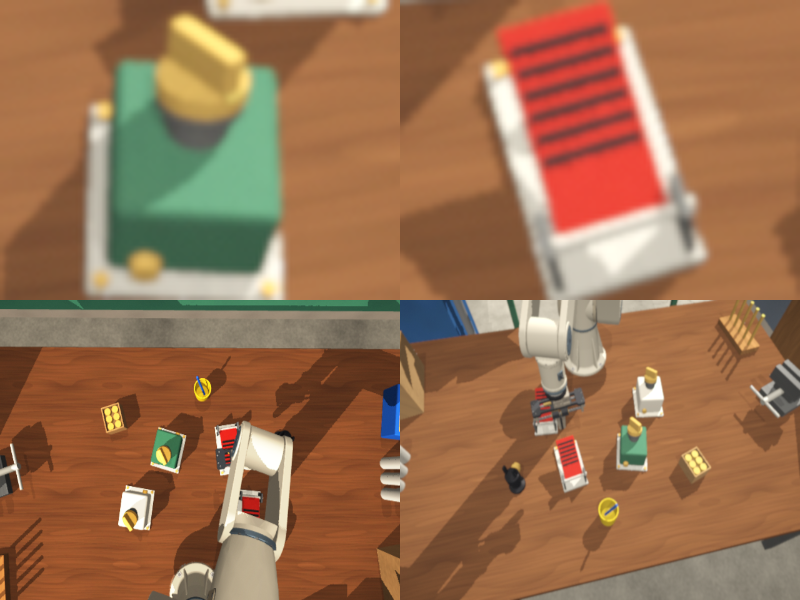

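The pedal is back up, the cap is seated, and the valve, pot and carton have not moved. The robot is clear of everything, so I'm handing in.

```bash
python3 -c "
from workcell import manip
print(manip.sign_off())"
```

```text
the job is handed in; nothing more can be done
None
```

I screwed the cap to its hard stop (about 2.6 rad), then held the pedal on its stop for about 1 s and released it; I handed the job in at about 15 s with the valve, pot and carton in place, and the sign-off returned no verdict.

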